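# Clamp a clarinet joint in the screw jig

### The job

Take the stripped clarinet joint from its cradle, lay it in the two V rests of the clamping jig and slide it, tenon first, fully home against the white end stop without shoving the loose jig along. Then screw the jig's black knob down, letting your grip sink with it so that the jig is neither lifted nor dragged about, until the foot presses the joint with about 40 newtons (never over 70, the wood cracks), and let go. Leave the other things on the bench where they are.

Things in the scene. Friction and masses are not known exactly. Their poses are not given: they have to be found in the camera images.
- tube: the clarinet joint, a reddish-brown wooden round 220 mm long, 28 mm in diameter, 0.13 to 0.25 kg, dark tone holes along one side, a flush silver ring at the -y end. Origin on its axis at mid-length; its y axis runs along it to the tenon. It starts in the cradle, axis level and 38 mm above the bench, tenon pointing within 0.6 rad of the way it goes into the jig
- tenon_end (a point): centre of the end face of the joint's tan cork tenon (22 mm in diameter, 16 mm long), 110 mm from the joint's origin along its y axis
- cradle: the dark wood cradle that the joint starts in, fixed: foot board 70 x 200 x 10 mm (length along its y), two V rests 22 mm thick and 34 mm tall centred 81 mm either side of the middle; the 140 mm of the joint between them are free to grip. Origin at the centre of its underside
- jig: the clamping jig, 2 kg, standing loose on the bench: a grey-green metal base 120 mm wide (x), 12 mm thick, y from -137 to +125 mm; on it a long and a short leather-lined V rest and, at the +y end, a column with the white end stop and an overarm carrying the clamp screw. The joint lies along the jig's y axis, tenon to +y, and then spans y = -135 to +85 mm. Origin on the underside
- long_rest (a point): point on the seated joint's axis (55 mm above the bench) midway along the long V rest, which spans y = 12 to 80 mm of the jig, 59 mm wide, 51 mm tall. Axes as the jig's
- short_rest (a point): the same for the short V rest, y = -130 to -112 mm of the jig. The 124 mm between the two rests are free for fingers, down to the base plate
- end_stop (a point): centre of the end stop's face, 55 mm above the bench, at y = 85 mm of the jig; the tenon's end face butts on it. Axes as the jig's
- overarm (a point): where the clamp screw comes out of the top of the overarm's brass nut, 139 mm above the bench, at x = 0, y = 60 mm of the jig. Nut and overarm cover y = 46 to 123 mm, heights 104 to 139 mm, 34 mm wide, so the joint is laid in the rests at least 45 mm short of home and slid in under them
- spindle: the clamp screw: vertical steel stem, 12 mm, a sprung rubber foot (18 mm) below. Origin on its axis at the knob's underside. Sinks 20 mm a clockwise turn (from above), 3.18 mm a rad. The foot starts 4 to 15 mm above the seated joint; its length below the knob was set by hand, unknown by 4.5 mm either way: feel or see the touch. Foot spring 15 N/mm: 40 N comes 0.84 rad after the touch
- knob_top (a point): centre of the top of the black knurled round knob on the spindle, 36 mm in diameter, 26 mm tall; starts about 196 mm above the bench, sinks as it turns, stays where left. Runs with 0.20 N m of torque unloaded, plus 0.032 N m for each 10 N at the foot. Holding it at one height while turning it lifts the jig
- barrel: a loose rosewood clarinet barrel, 33 mm across, 64 mm tall, standing near the cradle; leave it where it is. Origin at the centre of its underside
- bush: a loose brass bush with a 48 mm foot flange, 42 mm tall, standing near the cradle; leave it. Origin at the centre of its underside
- tape: a loose pink roll of tape, 60 mm across, 19 mm high, lying flat near the jig; leave it. Origin at the centre of its underside
- padbox: a loose flat black box, 57 x 45 x 22 mm, near the jig; leave it. Origin at the centre of its underside
- driver: a loose blue-handled screwdriver, 170 mm long, lying to the left; leave it. Origin at the centre of its underside
- block: a loose white plaster block, 100 x 50 x 45 mm, lying to the right; leave it. Origin at the centre of its underside
- oil: a loose amber oil bottle with black cap, 36 mm across, 85 mm tall, standing beyond the jig and the cradle; leave it. Origin at the centre of its underside

How it is judged (in metres and radians):
On the way, in this order (a step that is already met when the one before it is completed fails the run):
1. the joint lies in the V rests, tenon against the end stop, not yet clamped (y of tenon_end in the frame of end_stop above -0.0025 m and x of tenon_end in the frame of end_stop between -0.003 and 0.003 m and z of tenon_end in the frame of end_stop between -0.003 and 0.003 m and angle between the y axis of tube and the y axis of jig, either way round below 0.03 rad and contact force between spindle and tube below 2 N), for 0.2 s.
2. the foot presses the joint with 25 to 60 N, the joint still home (y of tenon_end in the frame of end_stop above -0.0025 m and x of tenon_end in the frame of end_stop between -0.003 and 0.003 m and z of tenon_end in the frame of end_stop between -0.003 and 0.003 m and angle between the y axis of tube and the y axis of jig, either way round below 0.03 rad and contact force between spindle and tube between 25 and 60 N), for 0.2 s.
At the end, for the whole second after the job is handed in: The joint lies at rest in both V rests, in line with the jig within 0.03 rad, its tenon within 2.5 mm of the end stop and within 3 mm of its centre, and the foot presses on it with 25 to 60 N; everything is let go (all of step 2 and linear speed of tube below 0.01 m/s); the robot touches nothing.
It fails at once if the foot presses the joint with more than 70 N (contact force between spindle and tube above 70 N).
It fails at once if the jig is lifted by more than 2 mm at its overarm (height (world z) of overarm above 0.141 m).
It fails at once if the jig is shifted by more than 8 mm (distance of jig from where it was at the start of the episode above 0.008 m).
It fails at once if a bystander is moved more than 30 mm (distance of any of barrel, bush, tape, padbox, driver, block, oil from where it was at the start of the episode above 0.03 m).
It also fails if it takes over 72 s, if anything falls off the work surface, if the arm or the gripper's body presses on something with over 40 N, if the wrist force passes 120 N, or if a joint passes its speed limit or range.

### The arm

A 6-joint arm with a two-finger parallel gripper is mounted at the origin on the work surface. World frame = base frame: x ahead of the robot, y to its left, z up, the work surface at z = 0. Lengths are in m, angles in degrees, forces in N, time in s.
With the tool pointing down it reaches from about 0.275 to 0.825 m from the base axis. Payload 5.2 kg.
Tool frame: the origin (TCP) lies at the very end of the fingers, on their centre line; the grasp point (between the pads) lies 19 mm behind it; z points along the fingers, y is the line along which they close (so a half turn about z gives the same grasp; the last joint's range is limited). The gripper opens to 93 mm and grips with 3 to 60 N. Pads are 15 mm wide; open, the fingers measure 128 mm over their backs; the gripper's body (75 mm by 188 mm) begins 65 mm behind the grasp point.
Start: joints at [53.182, 14.817, 87.949, -0, 77.235, -11.62], TCP at [0.234, 0.498, 0.219] pointing down, gripper open.
Joint ranges: [-179.93, 179.93], [-52.35, 119.4], [10.71, 147.94], [-69.91, 249.91], [12.55, 155.21], [-178.61, 178.61]. Speed limits (degrees/s): [147.25, 147.25, 180, 180, 180, 180].

### API

Orientations are given as a 3x3 rotation matrix whose columns are the frame's x, y, z axes.
In Python, from station import readout, get_image, camera_model, ctrl gives the robot as it stands.
- The arm moves only by the shell command python3 -m handwheel 'ROWS' [FORCE]. ROWS is a JSON object of lists of equal length, an entry for each row: "claw": the gripper command: -1 is fully open, 1 is shut, values between are in proportion; "slide": the shift along the tool's x, y, z scaled (see below), a list of three; "yaw": the turn about the tool's z scaled (see below). A call has 1 to 20 rows; each row is the pose to reach, as a shift and turn from the pose commanded when the call began, along the tool's axes at that moment, turning the shorter way round; what a row does not reach only later rows make up. The controller multiplies each number of a shift by 0.5 m and each number of a turn by pi rad. A row lasts 1/10 s, in which the tool goes at most 50 mm and 8.59 degrees, less where a joint would pass 70% of its speed; a pose out of reach is approached as far as the arm can. A call with a number of a shift or a turn outside -1 to 1 is refused whole. A call with a gripper value outside its range is refused whole. The fingers move at their own pace and stop on an object; FORCE is the grip in N (left out, the last holds). Time passes only in rows, so rows that repeat a pose let the fingers close. It gives the time, the measured TCP pose, the force, the opening and the grip force at its end, in the units of the state.
- readout.get_obs(): the state, without advancing time (a new reading comes with each control period).
- get_image(name): name is "scene" or "top" or "wrist"; returns the picture (420x560x3 uint8, red, green, blue); there is no depth.
- camera_model(name): a dict with "mtx" (3x3 intrinsics, pixels), "D" ([k1, k2, p1, p2, k3] as OpenCV has them; the pictures are not rectified), "R" (3x3) and "t" (3): a world point X has camera coordinates R X + t. Camera axes: x right, y down, z forward; pixel columns grow to the right and rows downward; lengths in m; the calibration is good to about 2 mm. A picture is of the moment at which its call begins: read the wrist's pose just before it. camera_model takes no time and is no camera call; for the wrist camera it gives the pose at the moment of the call.
- ctrl.finish_job(): hands the job in; it is judged then, once.
The state is a dict: "time": time; "joint_pos": joint angles; "dq": joint speeds; "effort": joint torques, N m; "ee_pos": TCP position; "eef_rot": TCP orientation; "wrist_force": force on the tool from outside, world axes, zero at the start; "wrist_torque": the same for the moment, N m; "finger_gap": opening from 0.0 (shut) to 1.0 (fully open); "finger_force": force on a finger pad.
Only numpy, scipy, OpenCV 4.12 (cv2) and the standard library are available. Lean on these libraries where they do the work, as an engineer would, in place of code of your own. Each camera call takes 0.05 s, during which the arm holds its last target. There are 200 camera calls.

## Working session

There is one attempt and no reset: what is moved stays moved. The work goes in short steps, Python scripts to look and compute and a shell command to move; the robot and the scene stay as the last step left them, time stands still between calls to the robot, and variables do not carry over. Pictures are saved under pics/ and viewed, at most 10 in all, crops included, and the job is handed in when it is done.

```bash
ls; mkdir -p pics; python3 - <<'E'
from station import readout,get_image,camera_model
import cv2,numpy as np
np.set_printoptions(precision=4,suppress=True)
for n in ["scene","top"]:
    im=get_image(n); cv2.imwrite(f"pics/{n}0.png",cv2.cvtColor(im,cv2.COLOR_RGB2BGR))
    m=camera_model(n); print(n,m)
print(readout.get_obs())
E
```

```text
pics
scene {'mtx': array([[506.3853,   0.    , 282.1527],
       [  0.    , 506.3853, 209.2419],
       [  0.    ,   0.    ,   1.    ]]), 'D': array([0.0406, 0.    , 0.    , 0.    , 0.    ]), 'R': array([[ 0.7203,  0.6936, -0.0022],
       [ 0.5765, -0.6005, -0.5541],
       [-0.3857,  0.3978, -0.8325]]), 't': array([-0.3768, -0.2312,  1.6542])}
top {'mtx': array([[458.5012,   0.    , 275.5919],
       [  0.    , 458.5012, 212.8577],
       [  0.    ,   0.    ,   1.    ]]), 'D': array([-0.0152,  0.    ,  0.    ,  0.    ,  0.    ]), 'R': array([[-0.0135, -0.9999,  0.0094],
       [-0.9899,  0.012 , -0.1412],
       [ 0.1411, -0.0113, -0.9899]]), 't': array([-0.0176,  0.5394,  1.2363])}
{'time': 0.1, 'joint_pos': array([ 53.1824,  14.8558,  88.0031,   0.0004,  77.2325, -11.6181]), 'dq': array([ 0.0007, -0.0279, -0.1369, -0.0018,  0.0171, -0.0201]), 'effort': array([  0.0016, -43.8209, -28.4644,   0.0721,   0.0363,  -0.0001]), 'ee_pos': array([0.2339, 0.4973, 0.2179]), 'eef_rot': array([[-0.9048,  0.4258, -0.001 ],
       [ 0.4258,  0.9048, -0.0013],
       [ 0.0003, -0.0016, -1.    ]]), 'wrist_force': array([ 0.5359, -0.3046,  0.0779]), 'wrist_torque': array([ 0.0056, -0.037 ,  0.0458]), 'finger_force': 0.0, 'finger_gap': 0.9994124022103975}
```

View pics/top0.png

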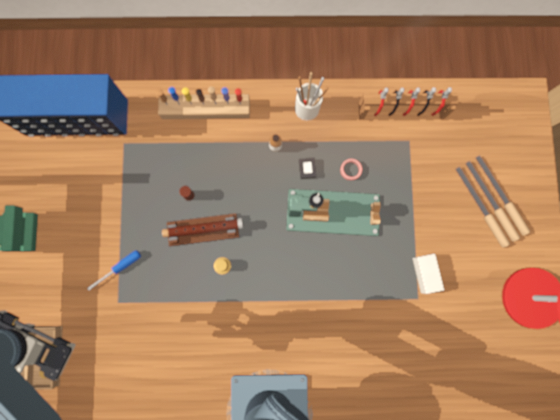

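View pics/scene0.png

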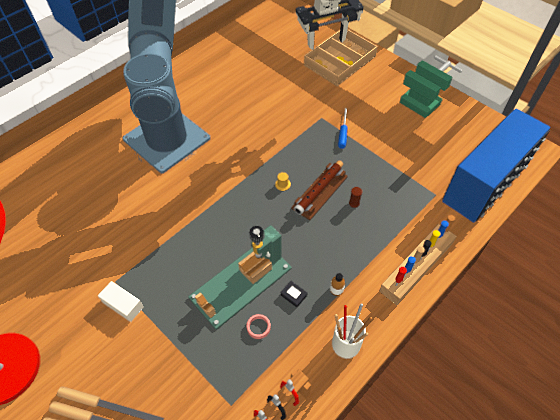

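The top view shows the cradle around (202,230), with the tan tenon on the left (166,233) and the ring on the right (240,223). The jig is around (335,213), column to the left (+y) and knob at (316,200). I'll enlarge it next.

```bash
cat > h.py <<'E'
from station import readout,get_image,camera_model,ctrl
import cv2,numpy as np
np.set_printoptions(precision=4,suppress=True)
def ray(n,px,z,m=None):
    m=m or camera_model(n); R=np.array(m["R"]);t=np.array(m["t"])
    u=cv2.undistortPoints(np.array([[px]],float),np.array(m["mtx"]),np.array(m["D"]))[0,0]
    d=R.T@np.array([u[0],u[1],1]); c=-R.T@t
    return c+d*(z-c[2])/d[2]
def proj(n,X,m=None):
    m=m or camera_model(n)
    return cv2.projectPoints(np.array(X,float).reshape(-1,3),cv2.Rodrigues(np.array(m["R"]))[0],np.array(m["t"],float),np.array(m["mtx"]),np.array(m["D"]))[0][:,0]
E
python3 - <<'E'
import cv2,numpy as np
im=cv2.imread("pics/top0.png")
a=cv2.resize(im[205:255,155:255],None,fx=8,fy=8,interpolation=cv2.INTER_CUBIC)[:300]
a=cv2.resize(im[210:247,155:255],None,fx=8,fy=8,interpolation=cv2.INTER_CUBIC)
b=cv2.resize(im[183:241,280:390],(800,422),interpolation=cv2.INTER_CUBIC)
b=b[:,:];a=cv2.resize(a,(480,178))
c=np.zeros((600,800,3),np.uint8);c[:422]=b;c[422:,:480]=a
cv2.imwrite("pics/c1.png",c)
E
```

```text
(no output)
```

View pics/c1.png

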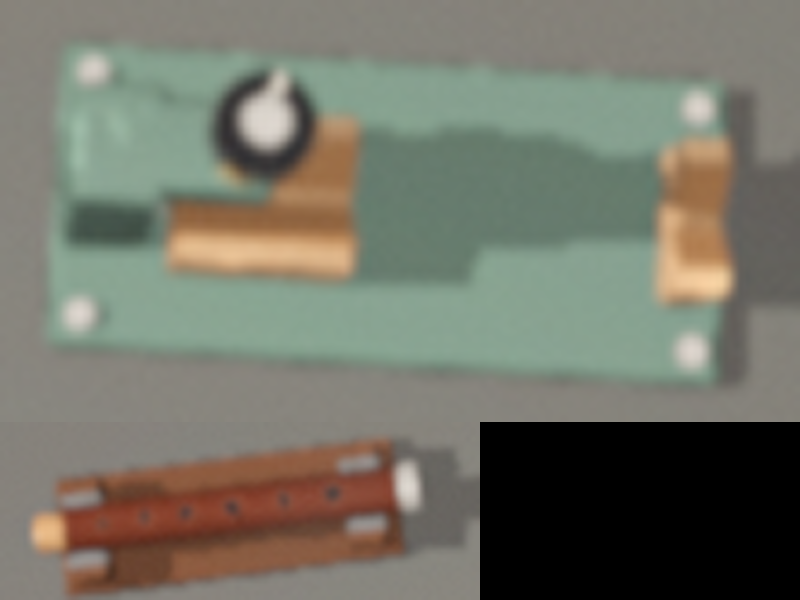

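```bash
python3 - <<'E'
from h import *
s=7.273
def pb(u,v): return [280+(u+.5)/s-.5,183+(v+.5)/s-.5]
def pa(u,v): return [155+(u+.5)/4.8-.5,210+(v+.5-422)/4.8-.5]
C=np.array([ray("top",pb(*p),.012)[:2] for p in [(64,45),(724,84),(714,382),(48,345)]])
print(C,[np.linalg.norm(C[i]-C[i-1]) for i in range(4)])
lo=(C[1]+C[2])/2;hi=(C[0]+C[3])/2
d=hi-lo;L=np.linalg.norm(d);d/=L;print("jig yaw of y axis",np.degrees(np.arctan2(d[1],d[0])),L)
o=(hi+lo)/2+d*0.006;print("origin",o, "stop",o+.085*d,"overarm",o+.06*d)
print("knob",ray("top",pb(264,123),.196))
F=np.array([ray("top",pb(*p),.012)[:2] for p in [(93,70),(698,107),(690,352),(80,314)]]);print("screws",F,F.mean(0))
a=ray("top",pa(33,532),.038);b=ray("top",pa(419,485),.038)
print("tube",a,b,np.linalg.norm(a-b),(a+b)/2,np.degrees(np.arctan2(*(a-b)[1::-1])))
for n,px,z in [("barrel",(186,190),.064),("bush",(222,265),.042),("oil",(276,141),.085),("tape",(352,169),.019),("pad",(308,168),.022)]: print(n,ray("top",px,z))
o=readout.get_obs();m=camera_model("wrist");R=o["eef_rot"];Rc=np.array(m["R"])
print("wristcam in tool: pos",R.T@(-Rc.T@np.array(m["t"])-o["ee_pos"]),"axes\n",R.T@Rc.T,m["mtx"],m["D"])
E
```

```text
[[ 0.6121 -0.0623]
 [ 0.5935 -0.3219]
 [ 0.4759 -0.3127]
 [ 0.4937 -0.054 ]] [np.float64(0.11874228462305103), np.float64(0.2603104759373218), np.float64(0.11794300634854228), np.float64(0.2592832907592326)]
jig yaw of y axis 85.99370515418285 0.25979657264954076
origin [ 0.5442 -0.1817] stop [ 0.5502 -0.0969] overarm [ 0.5484 -0.1219]
knob [ 0.5486 -0.1216  0.196 ]
screws [[ 0.602  -0.0735]
 [ 0.5845 -0.3112]
 [ 0.4878 -0.3038]
 [ 0.5056 -0.0666]] [ 0.545  -0.1888]
tube [0.4882 0.2912 0.038 ] [0.5127 0.0692 0.038 ] 0.22330337361437172 [0.5005 0.1802 0.038 ] 96.30051713462518
barrel [0.6017 0.2204 0.064 ]
bush [0.3969 0.1236 0.042 ]
oil [ 0.7313 -0.0277  0.085 ]
tape [ 0.6663 -0.2455  0.019 ]
pad [ 0.6699 -0.119   0.022 ]
wristcam in tool: pos [ 0.0833 -0.0005 -0.1677] axes
 [[ 0.     -0.9541 -0.2994]
 [ 1.      0.0002 -0.0006]
 [ 0.0007 -0.2994  0.9541]] [[339.6331   0.     282.3383]
 [  0.     339.6331 207.3903]
 [  0.       0.       1.    ]] [-0.0817  0.      0.      0.      0.    ]
```

```bash
cat >> h.py <<'E'
def go(x,y,z,a):
    "slide/yaw numbers from measured pose to target; a = world angle (deg) of tool y"
    o=readout.get_obs();R=o["eef_rot"];d=R.T@(np.array([x,y,z])-o["ee_pos"])
    c=np.degrees(np.arctan2(R[1,1],R[0,1]));w=(a-c+180)%360-180
    print("slide",d/.5,"yaw",-w/180)
def st():
    o=readout.get_obs();R=o["eef_rot"]
    print("t",o["time"],"p",o["ee_pos"],"a",np.degrees(np.arctan2(R[1,1],R[0,1])),"F",o["wrist_force"],"T",o["wrist_torque"],"gap",o["finger_gap"],o["finger_force"],"q6",o["joint_pos"][5])
E
python3 -c "
from h import *
go(.5043,.1454,.2,6.3)"
```

```text
slide [-0.7891 -0.4065  0.0362] yaw 0.3250023449436771
```

```bash
python3 -m handwheel '{"claw":[-1,-1,-1,-1,-1,-1,-1,-1,-1,-1,-1,-1,-1,-1,-1,-1],"slide":[[-0.789,-0.406,0.036],[-0.789,-0.406,0.036],[-0.789,-0.406,0.036],[-0.789,-0.406,0.036],[-0.789,-0.406,0.036],[-0.789,-0.406,0.036],[-0.789,-0.406,0.036],[-0.789,-0.406,0.036],[-0.789,-0.406,0.036],[-0.789,-0.406,0.036],[-0.789,-0.406,0.036],[-0.789,-0.406,0.036],[-0.789,-0.406,0.036],[-0.789,-0.406,0.036],[-0.789,-0.406,0.036],[-0.789,-0.406,0.036]],"yaw":[0.325,0.325,0.325,0.325,0.325,0.325,0.325,0.325,0.325,0.325,0.325,0.325,0.325,0.325,0.325,0.325]}'
python3 - <<'E'
from h import *
st()
m=camera_model("wrist")
im=get_image("wrist");cv2.imwrite("pics/w1.png",cv2.cvtColor(im,cv2.COLOR_RGB2BGR))
import pickle;pickle.dump(m,open("w1.pkl","wb"))
E
```

```text
time: 1.7
ee_pos: [0.5044, 0.1466, 0.2008]
eef_rot: [[-0.111, 0.994, 0.0], [0.994, 0.111, -0.0], [-0.0, 0.0, -1.0]]
wrist_force: [-0.0, -0.3, -0.7]
finger_gap: 0.999
finger_force: 0.0
t 1.7 p [0.5044 0.1466 0.2008] a 6.36499730328715 F [-0.0417 -0.2761 -0.6808] T [-0.0635  0.0276  0.0415] gap 0.9987762620168701 0.0 q6 -2.333833296982195
```

View pics/w1.png

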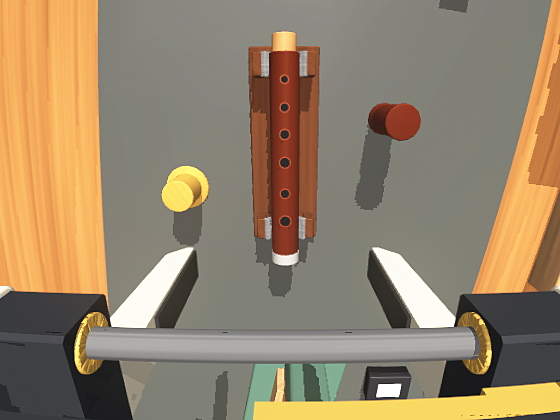

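Wrist view: the tube runs from the tenon end (284,32) to the ring end (285,264). The barrel and bush are well clear of the fingers.

```bash
python3 - <<'E'
from h import *
import pickle;m=pickle.load(open("w1.pkl","rb"))
a=ray("wrist",(284,34),.038,m);b=ray("wrist",(285.3,262),.038,m)
print(a,b,np.linalg.norm(a-b),(a+b)/2,np.degrees(np.arctan2(*(a-b)[1::-1])))
d=(a-b)/np.linalg.norm(a-b);g=(a+b)/2-.035*d;print(g,readout.get_obs()["joint_pos"]);w=np.degrees(np.arctan2(d[1],d[0]))-90;go(g[0],g[1],.020,w)
E
```

```text
[0.4903 0.2881 0.038 ] [0.5169 0.0652 0.038 ] 0.22451258254279438 [0.5036 0.1766 0.038 ] 96.79642100591109
[0.5077 0.1419 0.038 ] [ 4.0149 13.0201 92.9043  0.0002 74.067  -2.3344]
slide [-0.0099  0.0054  0.3615] yaw -0.0024842482066312578
```

```bash
python3 -m handwheel '{"claw":[-1,-1,-1,-1,-1,-1,-1,-1,-1,0.1,0.3,0.4,0.4,0.4,0.5,0.5,0.5,0.5],"slide":[[-0.006,0.003,0.1],[-0.006,0.003,0.2],[-0.006,0.003,0.25],[-0.006,0.003,0.3],[-0.006,0.003,0.34],[-0.006,0.003,0.36],[-0.006,0.003,0.361],[-0.006,0.003,0.361],[-0.006,0.003,0.361],[-0.006,0.003,0.361],[-0.006,0.003,0.361],[-0.006,0.003,0.361],[-0.006,0.003,0.361],[-0.006,0.003,0.361],[-0.006,0.003,0.361],[-0.006,0.003,0.361],[-0.006,0.003,0.361],[-0.006,0.003,0.361]],"yaw":[0,0,0,0,0,0,0,0,0,0,0,0,0,0,0,0,0,0]}' 5; python3 -c "
from h import *
st()"
```

```text
time: 3.55
ee_pos: [0.5071, 0.1433, 0.0203]
eef_rot: [[-0.11, 0.994, 0.001], [0.994, 0.11, 0.0], [-0.0, 0.001, -1.0]]
wrist_force: [0.6, 0.4, -0.7]
finger_gap: 0.298
finger_force: 5.0
t 3.55 p [0.5071 0.1433 0.0203] a 6.299645067893007 F [ 0.6489  0.4439 -0.6754] T [-0.0258  0.043   0.0284] gap 0.2976729541046177 5.0030627846717834 q6 -2.664367082853602
```

```bash
python3 -m handwheel '{"claw":[0.6,0.6,0.6,0.6,0.6,0.6,0.6,0.6,0.6,0.6,0.6,0.6],"slide":[[0,0,0],[0,0,0],[0,0,0],[0,0,-0.02],[0,0,-0.05],[0,0,-0.1],[0,0,-0.16],[0,0,-0.22],[0,0,-0.3],[0,0,-0.38],[0,0,-0.46],[0,0,-0.46]],"yaw":[0,0,0,0,0,0,0,0,0,0,0,0]}' 45; python3 -c "
from h import *
st();go(.5365,-.2914,.25,-4)"
```

```text
time: 4.75
ee_pos: [0.5088, 0.1435, 0.2566]
eef_rot: [[-0.11, 0.994, 0.01], [0.994, 0.11, 0.001], [-0.0, 0.01, -1.0]]
wrist_force: [0.6, 0.6, -2.2]
finger_gap: 0.29
finger_force: 45.0
t 4.75 p [0.5088 0.1435 0.2566] a 6.31137540099682 F [ 0.6422  0.5679 -2.1972] T [-0.0972  0.069   0.0228] gap 0.2902983555776953 44.98791038990021 q6 -2.6630021202599257
slide [-0.8705 -0.0406  0.0132] yaw 0.05728541889442672
```

```bash
python3 -m handwheel '{"claw":[0.6,0.6,0.6,0.6,0.6,0.6,0.6,0.6,0.6,0.6,0.6,0.6,0.6,0.6,0.6],"slide":[[-0.04,0,0],[-0.1,-0.01,0.0],[-0.18,-0.01,0],[-0.26,-0.01,0],[-0.34,-0.02,0],[-0.42,-0.02,0],[-0.5,-0.02,0],[-0.58,-0.02,0],[-0.66,-0.03,0],[-0.74,-0.03,0],[-0.8,-0.04,0],[-0.85,-0.04,0],[-0.87,-0.041,0.013],[-0.87,-0.041,0.013],[-0.87,-0.041,0.013]],"yaw":[0,0.01,0.02,0.02,0.03,0.03,0.04,0.04,0.05,0.05,0.055,0.057,0.057,0.057,0.057]}'
python3 - <<'E'
from h import *
st()
m=camera_model("wrist")
im=get_image("wrist");cv2.imwrite("pics/w2.png",cv2.cvtColor(im,cv2.COLOR_RGB2BGR))
import pickle;pickle.dump(m,open("w2.pkl","wb"))
E
```

```text
time: 6.25
ee_pos: [0.5333, -0.2899, 0.2426]
eef_rot: [[0.069, 0.998, -0.002], [0.998, -0.069, 0.002], [0.002, -0.002, -1.0]]
wrist_force: [-0.8, -0.4, -1.0]
finger_gap: 0.289
finger_force: 45.0
t 6.25 p [ 0.5333 -0.2899  0.2426] a -3.9320745537510677 F [-0.7909 -0.4328 -1.021 ] T [-0.1167  0.0735 -0.0387] gap 0.2885588084384835 44.987919330596924 q6 -35.13867883346576
```

View pics/w2.png

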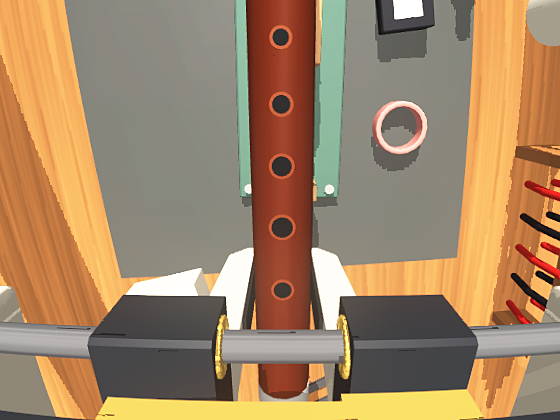

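```bash
python3 - <<'E'
from h import *
import pickle;m=pickle.load(open("w2.pkl","rb"))
im=cv2.imread("pics/w2.png").astype(int)
b,g,r=im[...,0],im[...,1],im[...,2]
G=(g>r+15)&(g>b+5)
L=[];Rr=[]
for v in range(8,186,6):
    c=np.where(G[v])[0]; c=c[(c>200)&(c<370)]
    L.append(ray("wrist",(c[0]-.5,v),.012,m)[:2]);Rr.append(ray("wrist",(c[-1]+.5,v),.012,m)[:2])
L=np.array(L);Rr=np.array(Rr)
for A in (L,Rr):
    p=np.polyfit(A[:,1],A[:,0],1);print("x=%.4f at y=-.25, angle %.2f"%(np.polyval(p,-.25),90-np.degrees(np.arctan(p[0]))),np.std(A[:,0]-np.polyval(p,A[:,1])))
# rear edge
for u in (242,246,326,330,334):
    v=np.where(G[150:215,u])[0].max()+150.5;print(u,v,ray("wrist",(u,v),.012,m))
# tube in hand: edges
for v in range(20,260,40):
    B=(r>g+25)&(r>b+25);c=np.where(B[v,225:345])[0]+225;print(v,c[0],c[-1])
o=np.array([.5333,-.2899]);print("expected TCP px",proj("wrist",[[.5333,-.2899,.2426],[.5333+.069*.1,-.29+.1,.2616],[.5333-.069*.0,-.29,.2616]],m))
E
```

```text
x=0.4839 at y=-.25, angle 85.87 0.0003500832512524514
x=0.6035 at y=-.25, angle 85.91 0.00033962463568667454
242 196.5 [ 0.4821 -0.314   0.012 ]
246 196.5 [ 0.487  -0.3144  0.012 ]
326 196.5 [ 0.5842 -0.321   0.012 ]
330 196.5 [ 0.5891 -0.3213  0.012 ]
334 197.5 [ 0.594  -0.3229  0.012 ]
20 247 321
60 248 319
100 249 313
140 250 312
180 251 313
220 252 311
expected TCP px [[281.8411 260.7637]
 [281.6487  59.0349]
 [281.7176 278.1413]]
```

Gripped here (35 mm behind mid-length), the fingers would land on the short rest when I lay the tube down. I'll put it back in the cradle and regrip nearer the middle.

```bash
python3 -c "
from h import *
go(.5071,.1433,.25,6.3)"
```

```text
slide [ 0.8605 -0.1117 -0.0122] yaw -0.056636795683763334
```

```bash
python3 -m handwheel '{"claw":[0.6,0.6,0.6,0.6,0.6,0.6,0.6,0.6,0.6,0.6,0.6,0.6,0.6,0.6,0.6,0.6],"slide":[[0.04,0,0],[0.1,-0.01,0.0],[0.18,-0.02,0],[0.26,-0.03,0],[0.34,-0.04,0],[0.42,-0.05,0],[0.5,-0.06,0],[0.58,-0.07,0],[0.66,-0.08,0],[0.74,-0.1,0],[0.8,-0.11,0],[0.85,-0.112,0],[0.86,-0.112,-0.012],[0.86,-0.112,-0.012],[0.86,-0.112,-0.012],[0.86,-0.112,-0.012]],"yaw":[0,-0.01,-0.02,-0.02,-0.03,-0.03,-0.04,-0.04,-0.05,-0.05,-0.055,-0.057,-0.057,-0.057,-0.057,-0.057]}' >/dev/null
python3 -c "
from h import *
st();go(.5071,.1433,.0203,6.3)"
```

```text
t 7.9 p [0.5076 0.1407 0.2497] a 6.2519632064169155 F [ 0.0715  0.6197 -1.8911] T [-0.1216  0.0217 -0.0258] gap 0.2937287630717132 44.988940358161926 q6 -2.884651686787718
slide [ 0.0054 -0.0004  0.4588] yaw -0.00026687107546163386
```

```bash
python3 -m handwheel '{"claw":[0.6,0.6,0.6,0.6,0.6,0.6,0.6,0.6,0.6,0.6,0.6,0.6,0.6],"slide":[[0.005,0,0.06],[0.005,0,0.14],[0.005,0,0.22],[0.005,0,0.3],[0.005,0,0.36],[0.005,0,0.4],[0.005,0,0.42],[0.005,0,0.435],[0.005,0,0.445],[0.005,0,0.45],[0.005,0,0.454],[0.005,0,0.456],[0.005,0,0.456]],"yaw":[0,0,0,0,0,0,0,0,0,0,0,0,0]}' >/dev/null
python3 -c "
from h import *
st();go(.5071,.1433,.0203,6.3)"
```

```text
t 9.2 p [0.5077 0.144  0.022 ] a 6.308986672130646 F [ 0.2959 -0.0342 -1.765 ] T [-0.1456  0.0822  0.0016] gap 0.2897080926892718 44.988622069358826 q6 -2.5928024753015526
slide [-0.0013 -0.0013  0.0035] yaw 4.992595628136895e-05
```

```bash
python3 -m handwheel '{"claw":[0.6,0.6,0.3,0.2,0.0,-0.2,-0.2,-0.2,-0.2,-0.2,0.3,0.5,0.5,0.5,0.5,0.5,0.5],"slide":[[0,0,0.002],[0,0,0.0035],[0,0,0.0035],[0,0,0.0035],[0,0,0.0035],[0,0,0.0035],[0.02,0,0.0035],[0.04,0,0.0035],[0.05,0,0.0035],[0.05,0,0.0035],[0.05,0,0.0035],[0.05,0,0.0035],[0.05,0,0.0035],[0.05,0,0.0035],[0.05,0,0.0035],[0.05,0,0.0035],[0.05,0,0.0035]],"yaw":[0,0,0,0,0,0,0,0,0,0,0,0,0,0,0,0,0]}' 5 >/dev/null
python3 -c "
from h import *
st()
im=get_image('top');cv2.imwrite('pics/t2.png',cv2.cvtColor(im,cv2.COLOR_RGB2BGR))
m=camera_model('wrist');im=get_image('wrist');cv2.imwrite('pics/w3.png',cv2.cvtColor(im,cv2.COLOR_RGB2BGR))"
```

```text
t 10.9 p [0.5041 0.1685 0.0198] a 6.301061927061041 F [-2.8026 -1.619   2.6414] T [-0.3525  0.5421  0.0216] gap 0.3011563560120448 4.99815545976162 q6 0.17180316495529246
```

View pics/w3.png

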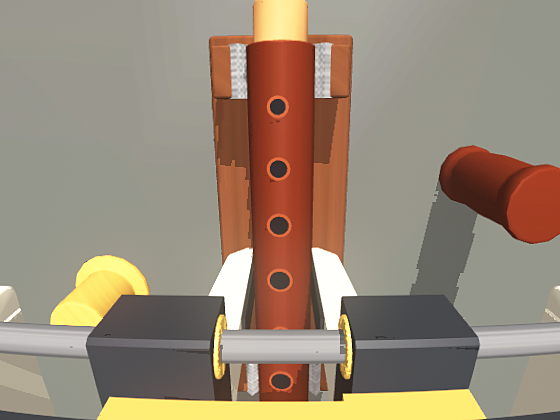

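```bash
python3 -m handwheel '{"claw":[0.6,0.6,0.6,0.6,0.6,0.6,0.6,0.6,0.6,0.6,0.6,0.6],"slide":[[0,0,0],[0,0,0],[0,0,0],[0,0,-0.02],[0,0,-0.05],[0,0,-0.1],[0,0,-0.16],[0,0,-0.22],[0,0,-0.3],[0,0,-0.38],[0,0,-0.46],[0,0,-0.46]],"yaw":[0,0,0,0,0,0,0,0,0,0,0,0]}' 45 >/dev/null; python3 -c "
from h import *
st();go(.5424,-.2682,.25,-4.11)"
```

```text
t 12.2 p [0.5086 0.1696 0.257 ] a 6.3139263409364395 F [ 1.0475 -0.1186 -0.9994] T [-0.0956  0.0327 -0.014 ] gap 0.28625165181575973 44.98990058898926 q6 0.17341973372293856
slide [-0.8778 -0.0294  0.013 ] yaw 0.05791070189409137
```

```bash
python3 -m handwheel '{"claw":[0.6,0.6,0.6,0.6,0.6,0.6,0.6,0.6,0.6,0.6,0.6,0.6,0.6,0.6,0.6,0.6],"slide":[[-0.04,0,0],[-0.1,-0.01,0.0],[-0.18,-0.01,0],[-0.26,-0.01,0],[-0.34,-0.01,0],[-0.42,-0.02,0],[-0.5,-0.02,0],[-0.58,-0.02,0],[-0.66,-0.02,0],[-0.74,-0.03,0],[-0.82,-0.03,0],[-0.86,-0.03,0],[-0.878,-0.029,0.013],[-0.878,-0.029,0.013],[-0.878,-0.029,0.013],[-0.878,-0.029,0.013]],"yaw":[0,0.01,0.02,0.02,0.03,0.03,0.04,0.04,0.05,0.05,0.055,0.058,0.058,0.058,0.058,0.058]}' >/dev/null
python3 -c "
from h import *
st();go(.5424,-.2682,.046,-4.11)
im=get_image('scene');cv2.imwrite('pics/s2.png',cv2.cvtColor(cv2.resize(im[170:350,150:370],None,fx=3.3,fy=3.3,interpolation=2),cv2.COLOR_RGB2BGR))"
```

```text
t 13.8 p [ 0.5386 -0.2674  0.2435] a -4.032513789657878 F [-0.0735  0.0795 -1.6324] T [-0.0223  0.0642 -0.0476] gap 0.2926980038042349 44.98815715312958 q6 -33.0114320911844
slide [-0.0012  0.0077  0.3951] yaw 0.000430478946345166
```

View pics/s2.png

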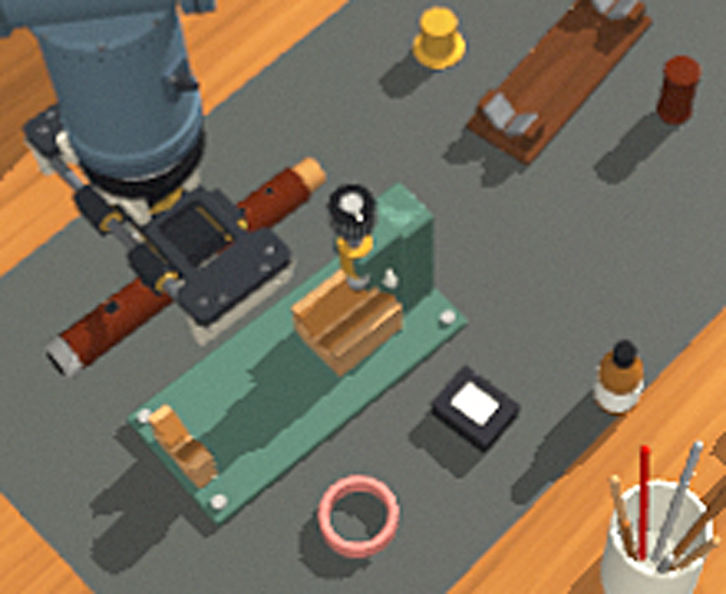

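```bash
python3 -m handwheel '{"claw":[0.6,0.6,0.6,0.6,0.6,0.6,0.6,0.6,0.6,0.6,0.6],"slide":[[0,0.004,0.04],[0,0.006,0.1],[0,0.006,0.18],[0,0.006,0.25],[0,0.006,0.3],[0,0.006,0.34],[0,0.006,0.37],[0,0.006,0.385],[0,0.006,0.39],[0,0.006,0.39],[0,0.006,0.39]],"yaw":[0,0,0,0,0,0,0,0,0,0,0]}' >/dev/null
python3 -c "
from h import *
st();go(.5424,-.2682,.036,-4.11)"
```

```text
t 14.95 p [ 0.5421 -0.2696  0.0495] a -4.122725842544057 F [ 0.1134 -0.3457 -2.0648] T [-0.0339  0.0762  0.0145] gap 0.290361527514638 44.98813033103943 q6 -32.868501230810985
slide [0.0029 0.0003 0.027 ] yaw -7.06991252447627e-05
```

```bash
python3 -m handwheel '{"claw":[0.6,0.6,0.6,0.6,0.6,0.6],"slide":[[0,0,0.008],[0,0,0.014],[0,0,0.018],[0,0,0.022],[0,0,0.024],[0,0,0.024]],"yaw":[0,0,0,0,0,0]}' >/dev/null
python3 -c "
from h import *
st();go(.5424,-.2682,.036,-4.11)"
```

```text
t 15.55 p [ 0.5419 -0.2696  0.037 ] a -4.150294629812134 F [0.04   1.5141 3.4185] T [ 0.1091  0.0385 -0.0514] gap 0.2907109362726293 44.982975125312805 q6 -32.865636932320164
slide [0.0028 0.0007 0.002 ] yaw -0.0002238590545118768
```

```bash
python3 -m handwheel '{"claw":[0.45,0.3,0.2,0.1,0.1,0.1,0.3,0.45,0.45,0.45,0.45],"slide":[[0,0,0],[0,0,0],[0,0,0],[0,0,0.002],[0,0,0.002],[0,0,0.002],[0,0,0.002],[0,0,0.002],[0,0,0.002],[0,0,0.002],[0,0,0.002]],"yaw":[0,0,0,0,0,0,0,0,0,0,0]}' 6 >/dev/null
python3 -c "
from h import *
st()"
python3 -m handwheel '{"claw":[0.5,0.5,0.5,0.5,0.5,0.5,0.5,0.5,0.5,0.5],"slide":[[0.005,0,0],[0.01,0,0],[0.02,0,0],[0.03,0,0],[0.04,0,0],[0.05,0,0],[0.056,0,0],[0.06,0,0],[0.06,0,0],[0.06,0,0]],"yaw":[0,0,0,0,0,0,0,0,0,0]}' >/dev/null
python3 -c "
from h import *
st()
im=get_image('scene');cv2.imwrite('pics/s3.png',cv2.cvtColor(cv2.resize(im[200:340,170:310],None,fx=4,fy=4,interpolation=2),cv2.COLOR_RGB2BGR))"
```

```text
t 16.65 p [ 0.542  -0.2695  0.0356] a -4.138459580347466 F [ 2.6968 -0.0786 -0.7909] T [-0.0429 -0.3935  0.0235] gap 0.3003313975912168 5.999714434146881 q6 -32.87181646646266
t 17.65 p [ 0.544  -0.2392  0.0356] a -4.144278902380608 F [ 3.7306 -0.4271  2.3929] T [-0.1467 -0.5563  0.0026] gap 0.3001192624283563 6.000109612941742 q6 -30.389686069239833
```

View pics/s3.png

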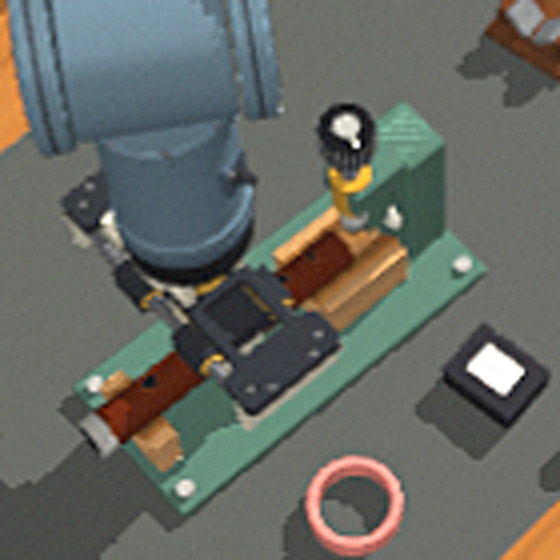

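The tube lies in both rests with about 22 mm left to go. I'll open, move back and make a second stroke.

```bash
python3 -m handwheel '{"claw":[0.3,0.1,0,0,0,0,0.2,0.3,0.45,0.45,0.45,0.5,0.5],"slide":[[0,0,0],[0,0,0],[0,0.001,0],[-0.02,0.002,0],[-0.05,0.002,0],[-0.064,0.002,0],[-0.064,0.002,0],[-0.064,0.002,0],[-0.064,0.002,0],[-0.064,0.002,0],[-0.064,0.002,0],[-0.064,0.002,0],[-0.064,0.002,0]],"yaw":[0,0,0,0,0,0,0,0,0,0,0,0,0]}' 6 >/dev/null
python3 -c "
from h import *
st()"
python3 -m handwheel '{"claw":[0.5,0.5,0.5,0.5,0.5,0.5,0.5,0.5,0.5],"slide":[[0.004,0,0],[0.008,0,0],[0.014,0,0],[0.02,0,0],[0.026,0,0],[0.03,0,0],[0.033,0,0],[0.034,0,0],[0.034,0,0]],"yaw":[0,0,0,0,0,0,0,0,0]}' >/dev/null
python3 -c "
from h import *
st()"
```

```text
t 19.0 p [ 0.542  -0.2712  0.0353] a -4.12043824550796 F [-2.1246  0.1043  0.1922] T [-0.0853  0.3721  0.0348] gap 0.2978233065796618 5.9999484568834305 q6 -32.981647713280175
t 19.9 p [ 0.5435 -0.2545  0.0355] a -4.131354346388781 F [-4.0407 -2.8078  2.3945] T [-0.5236  0.6666  0.0752] gap 0.2961460105344716 6.002848371863365 q6 -31.59014974277257
```

```bash
for i in 1 2 3; do python3 -m handwheel '{"claw":[0.5,0.5],"slide":[[0.002,0,0],[0.002,0,0]],"yaw":[0,0]}' >/dev/null
python3 -c "
from h import *
st()"; done
```

```text
t 20.1 p [ 0.5435 -0.2536  0.0355] a -4.138396857605616 F [-3.6559 -3.0844  2.6015] T [-0.5866  0.7803  0.0532] gap 0.30037787346615485 6.003050431609154 q6 -31.505422097078373
t 20.3 p [ 0.5436 -0.2527  0.0355] a -4.1398283337000805 F [-4.4783 -3.3016  2.3282] T [-0.5821  0.7788  0.0485] gap 0.2953435268843393 6.00305512547493 q6 -31.422300609945452
t 20.5 p [ 0.5437 -0.2517  0.0355] a -4.142553379783918 F [-4.1123 -3.0359  2.8716] T [-0.5991  0.7553  0.0435] gap 0.30185499670410887 6.0029929876327515 q6 -31.338959024867346
```

```bash
cat > trk.py <<'E'
from h import *
a=cv2.imread('pics/s3.png')
b=cv2.cvtColor(cv2.resize(get_image('scene')[200:340,170:310],None,fx=4,fy=4,interpolation=2),cv2.COLOR_RGB2BGR)
def tr(x,y,r):
    T=a[y-r:y+r,x-r:x+r];w=60
    x0,y0=max(x-r-w,0),max(y-r-w,0);S=b[y0:y+r+w,x0:x+r+w]
    M=cv2.matchTemplate(S,T,cv2.TM_CCOEFF_NORMED);_,v,_,p=cv2.minMaxLoc(M)
    return p[0]+x0-(x-r),p[1]+y0-(y-r),round(float(v),3)
print("ring",tr(98,430,22),"screwA",tr(185,488,14),"screwB",tr(462,264,14),"padbox",tr(495,370,30))
u=np.array([.0717,.9974,0]);p=np.array([.5486,-.1814,.055])-.16*u
q=proj("scene",[p,p+.02*u]);print("20mm =",(q[1]-q[0])*4)
E
python3 trk.py
```

```text
ring (27, -18, 0.892) screwA (0, 0, 0.997) screwB (0, 0, 0.997) padbox (0, 0, 1.0)
20mm = [ 25.9513 -20.2783]
```

```bash
for i in 1 2 3 4; do python3 -m handwheel '{"claw":[0.5,0.5],"slide":[[0.002,0,0],[0.002,0,0]],"yaw":[0,0]}' >/dev/null
python3 -c "
from h import *
st()"; done; python3 trk.py
```

```text
t 20.75 p [ 0.5437 -0.2507  0.0355] a -4.139550824731796 F [-3.6321 -4.6477  2.1421] T [-0.6238  0.7705  0.0196] gap 0.29973304974875986 6.002897322177887 q6 -31.257766136138933
t 20.95 p [ 0.5437 -0.2505  0.0355] a -4.1331193721935335 F [-4.4532 -6.5651  2.5844] T [-1.0517  0.886   0.0518] gap 0.2977911802682462 6.00269727408886 q6 -31.1723647749675
t 21.15 p [ 0.5438 -0.2503  0.0355] a -4.128634201959148 F [-4.5645 -8.1396 -0.1428] T [-1.4983  0.922   0.1258] gap 0.294491604740142 6.003744900226593 q6 -31.090663363856088
t 21.35 p [ 0.5438 -0.2495  0.0355] a -4.132348446320658 F [-5.0896 -9.0025  1.2282] T [-1.5616  0.9475  0.0865] gap 0.299364462254669 6.00340012460947 q6 -31.008141394164305
ring (29, -19, 0.887) screwA (0, 0, 0.996) screwB (0, 0, 0.997) padbox (0, 0, 1.0)
20mm = [ 25.9513 -20.2783]
```

The tube is home: TCP travel stalled at the stop with the force rising to 9 N, and the jig has not moved. Releasing and rising.

```bash
python3 -m handwheel '{"claw":[0.3,0.1,-0.1,-0.3,-0.4,-0.4,-0.4,-0.4,-0.4,-0.4,-0.4,-0.4,-0.4,-0.4],"slide":[[0,0,0],[0,0,0],[0,0,0],[0,0,0],[0,0,0],[0,0,-0.02],[0,0,-0.06],[0,0,-0.12],[0,0,-0.2],[0,0,-0.3],[0,0,-0.4],[0,0,-0.5],[0,0,-0.56],[0,0,-0.56]],"yaw":[0,0,0,0,0,0,0,0,0,0,0,0,0,0]}' >/dev/null
python3 - <<'E'
from h import *
import pickle
st()
m=camera_model("wrist")
im=get_image("wrist");cv2.imwrite("pics/w4.png",cv2.cvtColor(im,cv2.COLOR_RGB2BGR))
pickle.dump(m,open("w4.pkl","wb"))
print(proj("wrist",[[.5525,-.1216,.196]],m))
E
python3 trk.py
```

```text
t 22.8 p [ 0.5457 -0.2485  0.3224] a -4.1257278493757745 F [ 0.9632 -0.0418  0.302 ] T [-0.1054  0.0457 -0.0753] gap 0.7020792057898024 0.0 q6 -31.008252324609778
[[277.4228  44.3299]]
ring (27, -20, 0.782) screwA (0, 0, 0.994) screwB (0, 0, 0.999) padbox (0, 0, 1.0)
20mm = [ 25.9513 -20.2783]
```

View pics/w4.png

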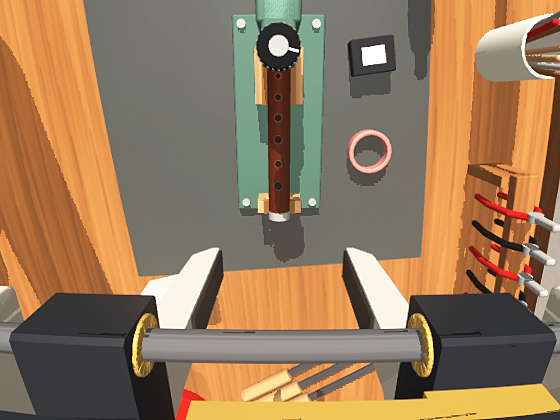

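The tube lies straight and home, and the knob top is at (279,45), as predicted. Next, the knob.

```bash
python3 - <<'E'
from h import *
import pickle;m=pickle.load(open("w4.pkl","rb"))
im=cv2.imread("pics/w4.png").astype(int);K=(im.max(2)<60)
K[:15]=0;K[80:]=0;K[:,:245]=0;K[:,310:]=0
c,r=cv2.minEnclosingCircle(np.argwhere(K)[:,::-1].astype(np.float32));print(c,r)
k=ray("wrist",c,.190,m);print(k, ray("wrist",(279,44.5),.196,m))
o=readout.get_obs();print(o["joint_pos"]); go(.5535,-.1215,.26,-4.1)
E
```

```text
(279.7175598144531, 47.17731475830078) 33.911521911621094
[ 0.5542 -0.1231  0.19  ] [ 0.5537 -0.1218  0.196 ]
[-35.1415  17.3291  71.0921   0.0032  91.4556 -31.0099]
slide [0.2527 0.0004 0.1128] yaw -0.00017433207450257744
```

```bash
python3 -m handwheel '{"claw":[-0.4,-0.4,-0.4,-0.4,-0.4,-0.4,-0.4,-0.4,-0.4,-0.4,-0.4,-0.4,-0.4,-0.4,-0.4,-0.4,-0.4,-0.4,-0.4,-0.4],"slide":[[0.05,0,0.02],[0.13,0,0.04],[0.2,0,0.06],[0.253,0,0.1],[0.253,0,0.113],[0.253,0,0.113],[0.253,0,0.113],[0.253,0,0.113],[0.253,0,0.113],[0.253,0,0.113],[0.253,0,0.113],[0.253,0,0.113],[0.253,0,0.113],[0.253,0,0.113],[0.253,0,0.113],[0.253,0,0.113],[0.253,0,0.113],[0.253,0,0.113],[0.253,0,0.113],[0.253,0,0.113]],"yaw":[-0.045,-0.09,-0.135,-0.18,-0.225,-0.27,-0.315,-0.36,-0.405,-0.45,-0.495,-0.54,-0.585,-0.63,-0.675,-0.72,-0.765,-0.81,-0.828,-0.828]}' >/dev/null
python3 - <<'E'
from h import *
st()
m=camera_model("wrist");im=get_image("wrist");cv2.imwrite("pics/w5.png",cv2.cvtColor(im,cv2.COLOR_RGB2BGR))
b=im.astype(int)
p=proj("wrist",[[.5537,-.1215,.196],[.5537,-.1215,.170]],m);print(p)
x,y=p[0].astype(int)
K=(b.max(2)<60);
for w in (-15,0,15):
    c=np.where(K[y+w,x-80:x+80])[0]+x-80;print(y+w,c.min() if len(c) else None,c.max() if len(c) else None)
for w in (-15,0,15):
    c=np.where(K[max(y-80,0):y+80,x+w])[0]+max(y-80,0);print(x+w,c.min() if len(c) else None,c.max() if len(c) else None)
go(.5537,-.1215,.172,145)
E
```

```text
t 24.9 p [ 0.5521 -0.1209  0.2569] a 144.9188844380191 F [-0.036  -0.8531 -0.4475] T [ 0.1276  0.0075 -0.0179] gap 0.7006917397356702 0.0 q6 -168.5773857925548
[[280.5222 224.814 ]
 [280.571  213.3934]]
209 204 300
224 226 304
239 265 296
265 150 239
280 200 245
295 196 240
slide [-0.0008 -0.0036  0.1705] yaw -0.0010225864545650627
```

```bash
python3 - <<'E'
import cv2,numpy as np
im=cv2.imread("pics/w5.png").astype(int)
def comp(f,M0):
    n,l,s,c=cv2.connectedComponentsWithStats(M0.astype(np.uint8))
    for i in range(1,n):
        if s[i,4]>60: print(f,s[i],c[i])
z=im[150:290,200:360]
comp("white",(z.min(2)>165)); comp("dark",z.max(2)<60)
m4=cv2.imread("pics/w4.png").astype(int)[20:75,250:310]
comp("w4",m4.min(2)>165)
E
```

```text
white [86  0 23 35 68] [97.39705882 18.        ]
white [132  36   9   9  67] [136.02985075  39.68656716]
white [ 58  64  34  21 411] [79.00729927 74.31143552]
white [  0  70  19  27 311] [ 6.82958199 82.25401929]
white [ 92  75  34  35 551] [108.89110708  92.75680581]
dark [  56   42   50   54 1426] [81.02314165 68.92286115]
dark [  0  53  34  28 163] [19.60736196 65.47852761]
dark [  4 101  19  39 341] [ 14.88269795 126.43108504]
dark [142 101  18  39 401] [149.37157107 124.27431421]
w4 [ 19  15  30  21 366] [29.40163934 25.43989071]
```

```bash
python3 -m handwheel '{"claw":[-0.4,-0.4,-0.4,-0.4,-0.4,-0.4,-0.4,-0.2,0,0.1,0.2,0.25,0.3,0.3,0.3,0.3],"slide":[[-0.001,-0.002,0.04],[-0.001,-0.002,0.1],[-0.001,-0.002,0.14],[-0.001,-0.002,0.16],[-0.001,-0.002,0.168],[-0.001,-0.002,0.168],[-0.001,-0.002,0.168],[-0.001,-0.002,0.168],[-0.001,-0.002,0.168],[-0.001,-0.002,0.168],[-0.001,-0.002,0.168],[-0.001,-0.002,0.168],[-0.001,-0.002,0.168],[-0.001,-0.002,0.168],[-0.001,-0.002,0.168],[-0.001,-0.002,0.168]],"yaw":[0,0,0,0,0,0,0,0,0,0,0,0,0,0,0,0]}' 4 >/dev/null
python3 -c "
from h import *
st();go(.5532,-.1211,.172,145)"; python3 trk.py
```

```text
t 26.55 p [ 0.5534 -0.1209  0.175 ] a 144.91217479054623 F [-5.83    3.5941  3.8461] T [ 0.6911  0.8704 -0.013 ] gap 0.3821243890112293 3.9999015256762505 q6 -168.52671845242523
slide [0.0006 0.     0.0059] yaw -0.0004879178302987144
ring (29, -18, 0.827) screwA (0, 0, 0.994) screwB (0, 0, 0.997) padbox (0, 0, 1.0)
20mm = [ 25.9513 -20.2783]
```

```bash
python3 -m handwheel '{"claw":[0.2,0.1,0.1,0.1,0.2,0.25,0.3,0.3,0.3,0.3],"slide":[[0,0,0],[0,0,0],[0,0.002,0.008],[0,0.002,0.008],[0,0.002,0.008],[0,0.002,0.008],[0,0.002,0.008],[0,0.002,0.008],[0,0.002,0.008],[0,0.002,0.008]],"yaw":[0,0,0,0,0,0,0,0,0,0]}' 4 >/dev/null
python3 -c "
from h import *
st()"
```

```text
t 27.6 p [ 0.5533 -0.1209  0.1708] a 144.9035329688311 F [-1.2595  0.725  -2.4504] T [0.1636 0.1716 0.0211] gap 0.3894191558182752 3.9998847618699074 q6 -168.50815999227817
```

```bash
python3 -m handwheel '{"claw":[0.5,0.5,0.5,0.5,0.5,0.5,0.5,0.5],"slide":[[0,0,0],[0,0,0],[0,0,0],[0,0,0.0008],[0,0,0.0016],[0,0,0.0024],[0,0,0.0032],[0,0,0.004]],"yaw":[0,0,0,0.04,0.08,0.12,0.16,0.2]}' 35 >/dev/null
python3 -c "
from h import *
st()
o=readout.get_obs();R=o['eef_rot'];print(R.T@o['wrist_torque'],R.T@o['wrist_force'])"; python3 trk.py
```

```text
t 28.4 p [ 0.5536 -0.1213  0.1687] a 108.62987516136667 F [ 0.8344 -1.3961 -2.7435] T [-0.0898 -0.0615  0.2417] gap 0.380859991173901 34.99395489692688 q6 -132.2305224809696
[ 0.1047 -0.0298 -0.2417] [-0.3447 -1.5877  2.7446]
ring (29, -18, 0.82) screwA (0, 0, 0.995) screwB (0, 0, 0.999) padbox (0, 0, 1.0)
20mm = [ 25.9513 -20.2783]
```

```bash
cat > tq.py <<'E'
from h import *
o=readout.get_obs();R=o["eef_rot"];a=np.degrees(np.arctan2(R[1,1],R[0,1]))
print("turned rad %.3f"%np.radians((144.9-a)%360),"Tz %.3f"%o["wrist_torque"][2],"F",o["wrist_force"],"z %.4f"%o["ee_pos"][2],"q6 %.1f"%o["joint_pos"][5],"t",o["time"])
E
for i in 1 2 3 4; do python3 -m handwheel '{"claw":[0.5,0.5,0.5],"slide":[[0,0,0.0006],[0,0,0.0012],[0,0,0.0018]],"yaw":[0.03,0.06,0.09]}' >/dev/null; python3 tq.py; done
```

```text
turned rad 0.912 Tz 0.192 F [ 0.201  -1.7796 -3.6634] z 0.1679 q6 -116.2 t 28.75
turned rad 1.195 Tz 0.224 F [-0.0144 -2.372  -4.4472] z 0.1670 q6 -100.1 t 29.05
turned rad 1.478 Tz 0.239 F [ 0.0757 -3.2308 -4.3394] z 0.1661 q6 -83.9 t 29.35
turned rad 1.760 Tz 0.211 F [-0.4632 -3.4082 -3.988 ] z 0.1652 q6 -67.6 t 29.65
```

```bash
for i in 1 2 3; do python3 -m handwheel '{"claw":[0.5,0.5,0.5],"slide":[[0,0,0.0006],[0,0,0.0012],[0,0,0.0018]],"yaw":[0.03,0.06,0.09]}' >/dev/null; python3 tq.py; done; python3 trk.py
```

```text
turned rad 2.043 Tz 0.239 F [-1.7319 -4.5564 -3.8227] z 0.1643 q6 -51.5 t 29.95
turned rad 2.326 Tz 0.268 F [-3.0151 -4.8916 -2.9818] z 0.1634 q6 -35.3 t 30.25
turned rad 2.608 Tz 0.283 F [-2.7598 -4.6594 -1.7213] z 0.1625 q6 -19.1 t 30.55
ring (28, -20, 0.845) screwA (0, 0, 0.994) screwB (0, 0, 0.997) padbox (0, 0, 1.0)
20mm = [ 25.9513 -20.2783]
```

```bash
for i in 1 2; do python3 -m handwheel '{"claw":[0.5,0.5],"slide":[[0,0,0.0004],[0,0,0.0008]],"yaw":[0.02,0.04]}' >/dev/null; python3 tq.py; done
```

```text
turned rad 2.733 Tz 0.292 F [-3.3734 -5.3392 -2.004 ] z 0.1621 q6 -11.9 t 30.8
turned rad 2.858 Tz 0.346 F [-2.7874 -3.666  -1.5202] z 0.1617 q6 -4.7 t 31.0
```

```bash
for i in 1 2; do python3 -m handwheel '{"claw":[0.5],"slide":[[0,0,0.0002]],"yaw":[0.01]}' >/dev/null; python3 tq.py; done
python3 -m handwheel '{"claw":[0.5],"slide":[[0,0,0]],"yaw":[0]}' >/dev/null; python3 tq.py
```

```text
turned rad 2.889 Tz 0.324 F [-3.2148 -4.2417 -1.9601] z 0.1616 q6 -3.0 t 31.1
turned rad 2.920 Tz 0.376 F [-3.4672 -4.7724 -1.5903] z 0.1615 q6 -1.2 t 31.2
turned rad 2.920 Tz 0.202 F [-3.5724 -3.6697 -1.9711] z 0.1615 q6 -1.2 t 31.3
```

The torque trend puts the foot at about 41 N. Letting go now.

```bash
python3 -m handwheel '{"claw":[0.25,0.1,-0.1,-0.3,-0.4,-0.4,-0.4,-0.4,-0.4,-0.4,-0.4,-0.4],"slide":[[0,0,0],[0,0,0],[0,0,0],[0,0,0],[0,0,0],[0,0,-0.03],[0,0,-0.08],[0,0,-0.15],[0,0,-0.22],[-0.1,0,-0.3],[-0.2,0,-0.3],[-0.2,0,-0.3]],"yaw":[0,0,0,0,0,0,0,0,0,0,0,0]}'; python3 trk.py; python3 - <<'E'
from h import *
im=get_image('scene')[190:340,165:315];b=get_image('wrist')
c=np.zeros((600,800,3),np.uint8);c[:480,:480]=cv2.resize(im,(480,480),interpolation=2);c[:240,480:]=cv2.resize(b,(320,240))
cv2.imwrite('pics/f.png',c[...,::-1])
E
```

```text
time: 32.5
ee_pos: [0.5145, -0.2172, 0.3136]
eef_rot: [[0.385, 0.923, 0.002], [0.923, -0.385, -0.004], [-0.003, 0.004, -1.0]]
wrist_force: [0.8, -0.3, -0.8]
finger_gap: 0.701
finger_force: 0.0
ring (27, -21, 0.852) screwA (0, 0, 0.994) screwB (0, 0, 0.997) padbox (0, 0, 1.0)
20mm = [ 25.9513 -20.2783]
```

View pics/f.png

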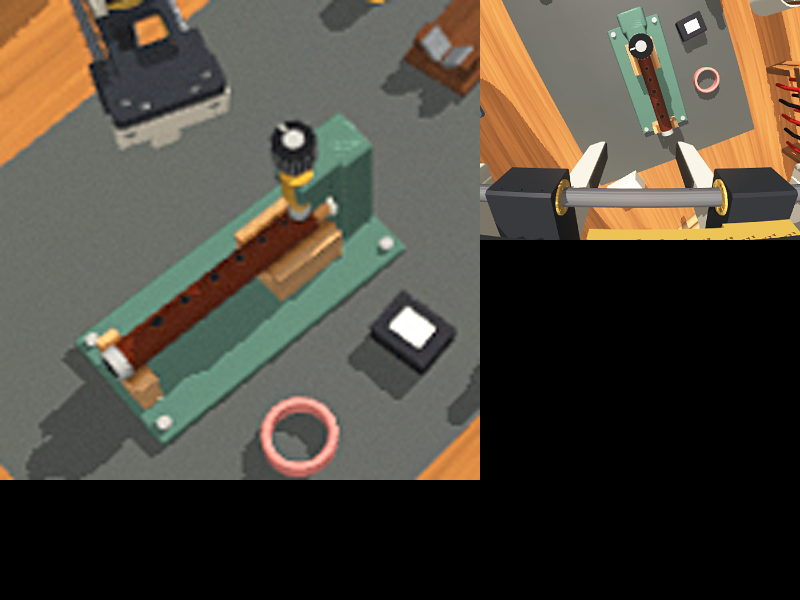

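The picture shows the joint in both rests, its tenon against the white stop, the foot on the wood and the knob mark turned about half a turn. The jig has not moved.

```bash
python3 -c "
from station import ctrl
print(ctrl.finish_job())"
```

```text
the job is handed in; nothing more can be done
None
```

The joint is home against the end stop and clamped at about 41 N, estimated from wrist torque. The jig and the tracked pad box showed no movement in the camera checks. Everything is let go and the job was handed in at about 33 s; no verdict was returned.

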